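# Close up the sample-tube transport case

### The job

Get the tube transport case ready to carry: with the fingertips, push the upright hold-down flap (clear, with a white frame) over until it lies flat over the tubes, then swing the lid shut over it until it is fully closed, without letting it slam. Nothing has to be gripped for this: do not pick up or pull out any tube, and leave the small flask, the marker and the tape roll where they are.

Things in the scene. Friction and masses are not known exactly. Their poses are not given: they have to be found in the camera images.
- case: Grey plastic carrying case for lying sample tubes, fixed to the worktop: shell 158 (x) x 168 (y) x 50 mm high, walls 4 mm, black foam bed inside with four grooves along y. Origin: centre of its underside; z up. Its -x side faces roughly to the robot (turned by up to 20 degrees). The flap is hinged along its -x side, the lid along its +y side.
- flap (a joint): Clear hold-down flap in a white frame. 0 = folded flat over the tubes (lies from its hinge towards the case's +x); 1.57 = upright; larger = leaning outward to -x; stop at 1.75. Starts at 1.4 to 1.7. Stiff hinge (0.08 N m, no spring): stays where it is left, so it must be pushed all the way down.
- flap_hinge (a point): Middle of the flap's hinge axis: 66 mm to the -x side of the case's centre, 42 mm above the worktop. The axis runs along the case's y.
- flap_edge (a point): Middle of the flap's free edge, 124 mm from the hinge axis, in the middle of its thickness. The flap is rigid, 130 mm wide and 4 mm thick; folded down, its upper face is 44 mm above the worktop, a few mm free above the tubes.
- lid (a joint): Lid, a grey shallow shell. 0 = shut (lies from its hinge towards the case's -y); 1.57 = upright; larger = leaning outward to +y; stop at 2.0. Starts at 1.55 to 1.9. Friction hinge (0.3 N m, no spring): stays where it is left, does not fall, must be pushed all the way shut. A flap left standing blocks it long before it is shut.
- lid_hinge (a point): Middle of the lid's hinge axis: 87 mm to the +y side of the case's centre, 50 mm above the worktop. The axis runs along the case's x. The lid's outer face lies 18 mm from the plane through this axis.
- lid_edge (a point): Middle of the lid's free edge, on the outer face: 173 mm from the hinge axis along the lid and 18 mm out from it. The lid is 162 mm long along the hinge, 172 mm wide and 18 mm thick; shut, its top face is 68 mm above the worktop.
- tube_0: One of four capped sample tubes (body 16 mm, cap 20 mm across, 120 mm long) lying in the foam grooves along the case's y, 28 mm apart, caps to +y. Origin: centre of its round bottom end, about 24 mm above the worktop; its own z runs along the tube to the cap. Graspable and loose, not to be picked up.
- tube_1: One of four capped sample tubes (body 16 mm, cap 20 mm across, 120 mm long) lying in the foam grooves along the case's y, 28 mm apart, caps to +y. Origin: centre of its round bottom end, about 24 mm above the worktop; its own z runs along the tube to the cap. Graspable and loose, not to be picked up.
- tube_2: One of four capped sample tubes (body 16 mm, cap 20 mm across, 120 mm long) lying in the foam grooves along the case's y, 28 mm apart, caps to +y. Origin: centre of its round bottom end, about 24 mm above the worktop; its own z runs along the tube to the cap. Graspable and loose, not to be picked up.
- tube_3: One of four capped sample tubes (body 16 mm, cap 20 mm across, 120 mm long) lying in the foam grooves along the case's y, 28 mm apart, caps to +y. Origin: centre of its round bottom end, about 24 mm above the worktop; its own z runs along the tube to the cap. Graspable and loose, not to be picked up.
- flask: Small clear glass conical flask, 51 mm across the foot, 85 mm high, standing loose to the right of the case. Origin: centre of its underside. To be left alone.
- pen: Black and white marker pen, 13 x 122 x 13 mm, lying loose at the right front. Origin: centre of its underside. To be left alone.
- tape: Roll of masking tape lying flat, 80 mm across, 18 mm high, in front of the sink, left of the case. Origin: centre of its underside. To be left alone.

How it is judged:
On the way, in this order (a step that is already met when the one before it is completed fails the run):
1. the flap has been folded down over the tubes while the lid still stood open (value of joint flap below 0.08 rad and value of joint lid above 1.2 rad), for 0.2 s.
2. the lid has been swung shut over the flap (value of joint lid below 0.04 rad and value of joint flap below 0.08 rad), for 0.2 s.
At the end, for the whole second after the job is handed in: The flap is folded down (within 0.08 rad of flat), the lid is shut over it (within 0.04 rad, about 7 mm at its free edge) and still, and all four tubes lie in the foam bed (all of step 2 and velocity of joint lid between -0.05 and 0.05 rad/s and z of tube_0 in the frame of case between 0.018 and 0.034 m and x of tube_0 in the frame of case between -0.055 and 0.055 m and angle between tube_0's own z axis and vertical between 1.4 and 1.75 rad and z of tube_1 in the frame of case between 0.018 and 0.034 m and x of tube_1 in the frame of case between -0.055 and 0.055 m and angle between tube_1's own z axis and vertical between 1.4 and 1.75 rad and z of tube_2 in the frame of case between 0.018 and 0.034 m and x of tube_2 in the frame of case between -0.055 and 0.055 m and angle between tube_2's own z axis and vertical between 1.4 and 1.75 rad and z of tube_3 in the frame of case between 0.018 and 0.034 m and x of tube_3 in the frame of case between -0.055 and 0.055 m and angle between tube_3's own z axis and vertical between 1.4 and 1.75 rad); the robot touches nothing.
It fails at once if a tube is lifted or pulled out of the foam bed (z of any of tube_0, tube_1, tube_2, tube_3 in the frame of case above 0.045 m or distance of any of tube_0, tube_1, tube_2, tube_3 from where it was at the start of the episode above 0.025 m).
It fails at once if the small flask, the marker or the tape roll is shifted by more than 15 mm or lifted (distance of any of flask, pen, tape from where it was at the start of the episode above 0.015 m).
It fails at once if the lid slams: it falls faster than 2.5 rad/s (0.4 m/s at its edge) over the last 0.5 rad (velocity of joint lid below -2.5 rad/s and value of joint lid below 0.5 rad).
It also fails if it takes over 51 s, if anything falls off the work surface, if the arm or the gripper's body presses on something with over 40 N, if the wrist force passes 120 N, or if a joint passes its speed limit or range.

### The arm

A 7-joint arm with a two-finger parallel gripper is mounted at the origin on a cart in front of the work surface, level with it; the furniture and walls round the work are solid. World frame = base frame: x ahead of the robot, y to its left, z up, the work surface at z = 0. Lengths are in m, angles in rad, forces in N, time in s.
With the tool pointing down it reaches from about 0.425 to 0.875 m from the base axis. Payload 8.4 kg.
Tool frame: the origin (TCP) lies on the centre line of the jaws, within the pads' length; the fingertips stand 22 mm ahead of it and the grasp point (between the pads) lies 3 mm ahead of it (arm.tip_reach is the distance from the TCP to the fingertips, in m); z points along the fingers, y is the line along which they close (so a half turn about z gives the same grasp; the last joint's range is limited). The gripper opens to 87 mm and grips with 3 to 60 N. Pads are 19 mm wide; open, the fingers measure 117 mm over their backs; the gripper's body (75 mm by 190 mm) begins 51 mm behind the grasp point.
Start: joints at [1.14, 0.333, 0.04, 1.465, -0.013, 1.343, -0.059], TCP at [0.212, -0.615, 0.245] pointing down, gripper open.
Joint ranges: [-2.58, 2.58], [-0.38, 2.09], [-1.3, 1.39], [0.25, 2.4], [-1.5, 4.64], [0.08, 2.09], [-2.65, 2.65]. Speed limits (rad/s): [2.22, 2.22, 2.79, 2.79, 3.14, 3.14, 3.14].

### API

Orientations are given as a rotation vector (axis times angle).
In Python, from station import arm gives the robot as it stands.
- The arm moves only by the tool jog_arm, never from a script. Its argument "motion" is a list of rows, each a list of 3 entries, a list of its own where there are three numbers: the turn, a rotation vector about the tool's x, y, z normalised to -1 to 1, where 1 is 30 degrees, then the shift along the tool's x, y, z normalised to -1 to 1, where 1 is 0.1 m, then the closure, from -1 (fully open) to 1 (shut). A call has 1 to 10 rows; each row is the pose to reach, as a shift and turn from the pose commanded when the call began, along the tool's axes at that moment; what a row does not reach only later rows make up. A row lasts 1/12 s, in which the tool goes at most 41.7 mm and 7.16 degrees, less where a joint would pass 70% of its speed; a pose out of reach is approached as far as the arm can. A call with a number of a shift or a turn outside -1 to 1 is refused whole. A call with a gripper value outside its range is refused whole. The fingers move at their own pace and stop on an object; "grip_force" is the grip in N (left out, the last holds). Time passes only in rows, so rows that repeat a pose let the fingers close. It gives the time, the measured TCP pose, the force, the opening and the grip force at its end, in the units of the state.
- arm.sense(): the state, without advancing time (a new reading comes with each control period).
- arm.capture(name): name is "scene" or "top"; returns (picture, depth): 480x640x3 uint8, red, green, blue; 480x640 float32, m along the optical axis (not along the pixel's ray), 0 where there is no reading.
- arm.get_calibration(name): a dict with "fovy" (degrees; the focal length in pixels is half the picture's height over the tangent of half this angle, whatever the lens; pixels are square), "cx", "cy" (the principal point, pixels), "R" (3x3) and "t" (3): a world point X has camera coordinates R X + t. Camera axes: x right, y down, z forward; pixel columns grow to the right and rows downward; lengths in m; the calibration is good to about 2 mm. A picture is of the moment at which its call begins. get_calibration takes no time and is no camera call.
- arm.job_done(): hands the job in; it is judged then, once.
Trained networks look in the newest picture that a camera, given by its name, has taken for a name from the list of things; names that differ only in an ending like _2 or _b are one class to them, and where a whole thing is asked for, a point or a joint stands for the part that bears it (a point fixed in the world has none). Each returns a list of dicts, best first, with "confidence" (0 to 1); they miss things now and then, are a little off and sometimes report something else, mostly with a low value. They report only what shows in the picture. A call takes as long as a camera call.
- arm.regions_of(camera, query): "pixels" (480x640 bool, what is visible of it) and "box" ([centre column, centre row, width, height] in pixels, round what is visible of it).
- arm.pinpoint(camera, query): "position" ([column, row] in pixels: a listed point, or the origin of a listed thing).
The state is a dict: "time_s": time; "joint_positions": joint angles; "joint_vel": joint speeds; "effort": joint torques, N m; "position": TCP position; "ee_rot": TCP orientation; "force": force on the tool from outside, world axes, zero at the start; "torque": the same for the moment, N m; "grip_width": finger opening in m; "finger_force": force on a finger pad.
Only numpy, scipy, OpenCV 4.12 (cv2) and the standard library are available. Lean on these libraries where they do the work, as an engineer would, in place of code of your own. Each camera call takes 0.05 s, during which the arm holds its last target. There are 200 camera calls.

## Working session

There is one attempt and no reset: what is moved stays moved. The work goes in short steps, Python scripts to look and compute and a tool call to move; the robot and the scene stay as the last step left them, time stands still between calls to the robot, and variables do not carry over. Pictures are saved under pics/ and viewed, at most 10 in all, crops included, and the job is handed in when it is done.

Besides the shell and the picture viewer there is one more tool, called after ">>>" as name([rows], argument=value, ...), one row to a line, values as JSON. jog_arm: Moves the arm, as the interface text tells. Scaled input: -1 to 1 covers 0.1 m each way for a shift and 30 degrees each way for a turn. Its arguments: {"type":"object","properties":{"motion":{"type":"array"},"grip_force":{"type":"number"}},"required":["motion"]}

```bash
mkdir -p pics
cat > h.py <<'E'
import numpy as np, cv2
from station import arm
from scipy.spatial.transform import Rotation as Rn
def cal(n):
    c=arm.get_calibration(n); f=240/np.tan(np.radians(c['fovy'])/2)
    return f,c['cx'],c['cy'],np.array(c['R']),np.array(c['t'])
def world(n,px,d):
    f,cx,cy,R,t=cal(n); px=np.atleast_2d(px)
    X=np.c_[(px[:,0]-cx)/f*d,(px[:,1]-cy)/f*d,d*np.ones(len(px))]
    return (X-t)@R
def tri(ps):
    A=[];b=[]
    for n,(u,v) in ps:
        f,cx,cy,R,t=cal(n); x=(u-cx)/f;y=(v-cy)/f
        A+=[R[0]-x*R[2],R[1]-y*R[2]]; b+=[x*t[2]-t[0],y*t[2]-t[1]]
    s=np.linalg.lstsq(np.array(A),np.array(b),rcond=None)
    return s[0],np.sqrt((s[1]/4)) if len(s[1]) else 0
E
python3 - <<'E'
from h import *
ims=[]
for n in ("scene","top"):
    p,d=arm.capture(n); np.save(f'{n}_d.npy',d)
    cv2.imwrite(f'pics/{n}0.png',p[:,:,::-1])
    print(n,-cal(n)[3].T@cal(n)[4])
for q in "case flap_hinge flap_edge lid_hinge lid_edge tube_0 flask pen tape".split():
    ps=[]
    for n in ("scene","top"):
        r=arm.pinpoint(n,q)[:4 if q=='tube_0' else 1]
        d=np.load(f'{n}_d.npy')
        for k in r:
            u,v=k['position'];dd=d[int(np.clip(v,0,479)),int(np.clip(u,0,639))]
            print(q,n,np.round([u,v],0),round(k['confidence'],2),world(n,[u,v],dd).round(3)[0])
        if r: ps.append((n,r[0]['position']))
    if len(ps)==2 and q!='tube_0': print('  tri',tri(ps)[0].round(4),tri(ps)[1])
E
```

```text
scene [0.27611185 0.08306327 0.83119778]
top [ 0.33773163 -0.31876054  0.99446913]
case scene [309. 239.] 0.59 [ 0.55  -0.335  0.029]
case top [322. 211.] 0.8 [ 0.556 -0.351  0.03 ]
  tri [ 0.5626 -0.3527 -0.0043] [0.00092964]
flap_hinge scene [338. 237.] 0.76 [ 0.495 -0.356  0.055]
flap_hinge top [332. 243.] 0.92 [ 0.496 -0.367  0.057]
  tri [ 0.5004 -0.3684  0.0339] [0.00073784]
flap_edge scene [344. 201.] 0.84 [ 0.494 -0.363  0.167]
flap_edge top [337. 231.] 0.87 [ 0.495 -0.369  0.164]
  tri [ 0.4967 -0.3694  0.157 ] [0.00028877]
lid_hinge scene [293. 260.] 0.68 [ 0.512 -0.229  0.138]
lid_hinge top [270. 215.] 0.91 [ 0.542 -0.264  0.053]
  tri [ 0.5397 -0.2649  0.0598] [0.00041234]
lid_edge top [224. 198.] 0.56 [ 0.583 -0.178 -0.003]
tube_0 scene [309. 210.] 0.77 [ 0.588 -0.396  0.029]
tube_0 scene [334. 216.] 0.73 [ 0.535 -0.409  0.031]
tube_0 scene [322. 213.] 0.64 [ 0.562 -0.404  0.028]
tube_0 top [352. 196.] 0.96 [ 0.584 -0.403  0.028]
tube_0 top [346. 179.] 0.87 [ 0.614 -0.392  0.03 ]
tube_0 top [355. 209.] 0.65 [ 0.559 -0.408  0.032]
flask scene [353. 171.] 0.55 [ 0.563 -0.537  0.029]
flask top [434. 205.] 0.7 [ 0.566 -0.543  0.044]
  tri [ 0.5726 -0.5519  0.0089] [0.00160692]
pen scene [410. 197.] 0.76 [ 0.428 -0.554  0.014]
pen top [353. 210.] 0.63 [ 0.557 -0.405  0.031]
  tri [ 0.4437 -0.3797  0.257 ] [0.0428126]
tape scene [289. 378.] 0.77 [ 0.432 -0.089  0.001]
tape top [166. 286.] 0.61 [ 0.426 -0.085 -0.004]
  tri [ 0.4277 -0.0872  0.0103] [0.00210924]
```

Run:
```python
import cv2
a=cv2.imread('pics/scene0.png')[120:420,180:500]; b=cv2.imread('pics/top0.png')[120:420,150:470]
cv2.imwrite('pics/both.png',cv2.resize(cv2.hconcat([a,b]),(800,375)))
```

```text
(no output)
```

View pics/both.png

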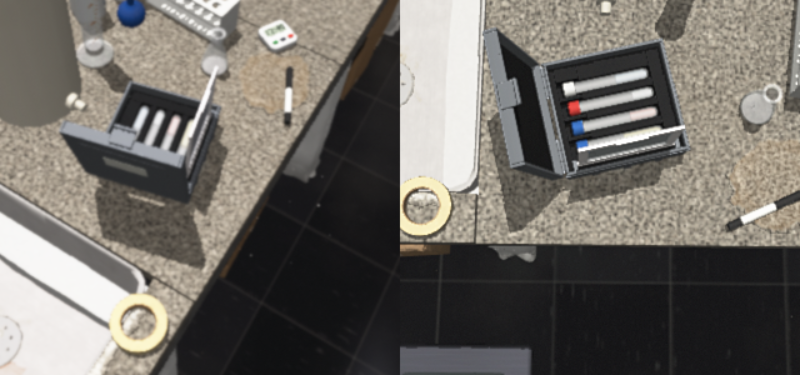

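Run:
```python
from h import *
s=arm.sense(); print(s['time_s'],s['position'],s['ee_rot']); print(Rn.from_rotvec(s['ee_rot']).as_matrix().round(3))
for n in('scene','top'):
    arm.capture(n)
    d=np.load(f'{n}_d.npy')
    for q in('lid','flap'):
        for r in arm.regions_of(n,q)[:1]:
            v,u=np.where(r['pixels']&(d>0)); P=world(n,np.c_[u,v],d[v,u])
            print(n,q,r['box'],r['confidence'],len(u)); print(np.percentile(P,[2,25,50,75,98],axis=0).round(3))
            c=np.median(P,0);k=np.abs(P-c).max(1)<.15;P=P[k]
            for _ in range(5):
                c=P.mean(0);nn=np.linalg.svd(P-c,full_matrices=False)[2][2];e=(P-c)@nn;P=P[np.abs(e)<max(.004,1.5*e.std())]
            print('plane',c.round(4),nn.round(3),e.std().round(4),len(P));
```

```text
1.0 [ 0.2117043  -0.61452052  0.24455134] [-3.09842301e+00 -5.18724758e-01  2.19546155e-05]
[[ 0.945  0.326 -0.   ]
 [ 0.326 -0.945  0.   ]
 [-0.    -0.    -1.   ]]
scene lid [278.6, 249.1, 106.8, 69.1] 0.95 3675
[[ 0.456 -0.259  0.055]
 [ 0.491 -0.233  0.125]
 [ 0.53  -0.224  0.182]
 [ 0.568 -0.212  0.215]
 [ 0.609 -0.197  0.224]]
plane [ 0.5312 -0.2234  0.1513] [-0.231  0.95  -0.21 ] 0.0011 2653
scene flap [302.5, 222.8, 16.8, 29.5] 0.72 195
[[ 0.57  -0.398  0.026]
 [ 0.577 -0.381  0.029]
 [ 0.581 -0.363  0.03 ]
 [ 0.586 -0.345  0.031]
 [ 0.594 -0.331  0.034]]
plane [ 0.5813 -0.3627  0.0301] [-0.224 -0.073  0.972] 0.0015 186
top lid [250.0, 206.8, 69.7, 123.7] 0.97 4445
[[ 0.456 -0.275  0.051]
 [ 0.493 -0.249  0.086]
 [ 0.533 -0.236  0.148]
 [ 0.578 -0.223  0.215]
 [ 0.614 -0.201  0.224]]
plane [ 0.5352 -0.2379  0.1337] [-0.227  0.948 -0.222] 0.0014 2823
top flap [334.9, 238.2, 83.0, 27.7] 0.94 1159
[[ 0.481 -0.427  0.039]
 [ 0.488 -0.397  0.071]
 [ 0.496 -0.365  0.114]
 [ 0.504 -0.334  0.16 ]
 [ 0.511 -0.306  0.167]]
plane [ 0.4955 -0.3656  0.1124] [-0.972 -0.234 -0.016] 0.0009 1142
```

The pictures show the lid leaning out on the left, the flap upright on the robot side, and the flask to the right. The case is yawed about 13.5° with its centre near (0.562, -0.349). The heights agree with the text. I'm approaching the flap's outer side with closed fingers.

>>> jog_arm([
  [[0,0,0.18],[0.4,-0.15,0],1],
  [[0,0,0.18],[0.8,-0.3,0],1],
  [[0,0,0.18],[1,-0.4,0],1],
  [[0,0,0.18],[1,-0.4,0],1],
], grip_force=20)

```text
time_s: 1.63
position: [0.2997, -0.5394, 0.2448]
ee_rot: [-3.116, -0.386, -0.005]
force: [0.9, -1.2, 0.4]
grip_width: 0.0679
finger_force: 0.0
```

```bash
cat >> h.py <<'E'
ex=np.array([.972,.234,0]);ey=np.array([-.234,.972,0])
def st():
    s=arm.sense();p=np.array(s['position']);R=Rn.from_rotvec(s['ee_rot'])
    c=np.array([.5622,-.349,0])
    print('t',round(s['time_s'],2),'rel x,y,z',((p-c)@ex).round(4),((p-c)@ey).round(4),p[2].round(4),'F',np.round(s['force'],1),'w',round(s['grip_width'],3)); print((np.array([ex,ey,[0,0,1]])@R.as_matrix()).round(3).tolist(),np.round(s['joint_positions'],2))
E
python3 -c "
from h import *;st()"
```

```text
t 1.63 rel x,y,z -0.2998 -0.1237 0.2448 F [ 0.9 -1.2  0.4] w 0.068
[[1.0, 0.01, 0.003], [0.01, -1.0, 0.001], [0.003, -0.001, -1.0]] [ 1.    0.27 -0.01  1.55 -0.    1.33 -0.33]
```

>>> jog_arm([
  [[0,0,0],[0.3,-0.25,0],1],
  [[0,0,0],[0.6,-0.55,0],1],
  [[0,0,0],[0.9,-0.8,0],1],
  [[0,0,0],[1,-0.9,0],1],
  [[0,0,0],[1,-0.9,0.2],1],
  [[0,0,0],[1,-0.9,0.6],1],
  [[0,0,0],[1,-0.9,0.75],1],
])

```text
time_s: 2.22
position: [0.3684, -0.4317, 0.166]
ee_rot: [-3.117, -0.374, 0.003]
force: [-0.9, -0.1, -0.3]
grip_width: 0.0213
finger_force: 0.0
```

>>> jog_arm([
  [[0,0,0],[0.3,0,0],1],
  [[0,0,0],[0.6,0,0],1],
  [[0,0,0],[0.7,0,0],1],
  [[0,0,0],[0.7,0,0],1],
  [[0,0,0],[0.7,0,0],1],
])

```text
time_s: 2.63
position: [0.4372, -0.4167, 0.1694]
ee_rot: [-3.119, -0.374, 0.001]
force: [-0.6, 0.3, 0.1]
grip_width: 0.0007
finger_force: 0.0
```

```bash
python3 -c "
from h import *;st()"
```

```text
t 2.63 rel x,y,z -0.1373 -0.0365 0.1694 F [-0.6  0.3  0.1] w 0.001
[[1.0, 0.002, -0.0], [0.002, -1.0, 0.0], [-0.0, -0.0, -1.0]] [ 0.78  0.3  -0.12  1.67  0.04  1.18 -0.67]
```

>>> jog_arm([
  [[0,0,0],[0.3,0,0],1],
  [[0,0,0],[0.5,0.02,0],1],
  [[0,0,0],[0.65,0,0.04],1],
  [[0,0,0],[0.8,0,0.08],1],
  [[0,0,0],[0.9,0,0.12],1],
  [[0,0,0],[1,0,0.16],1],
  [[0,0,0],[1,0,0.16],1],
])

```text
time_s: 3.22
position: [0.5355, -0.3919, 0.1521]
ee_rot: [-3.118, -0.374, 0.001]
force: [-0.8, 0.8, -0.0]
grip_width: 0.0005
finger_force: 0.0
```

```bash
python3 -c "
from h import *;st()
p,d=arm.capture('top');print(world('top',arm.pinpoint('top','flap_edge')[0]['position'],1)) 
cv2.imwrite('pics/f1.png',cv2.resize(p[120:360,180:500,::-1],(640,480)))"
```

```text
t 3.22 rel x,y,z -0.036 -0.0355 0.1521 F [-0.8  0.8 -0. ] w 0.001
[[1.0, 0.003, -0.0], [0.003, -1.0, 0.002], [-0.0, -0.002, -1.0]] [ 0.67  0.43 -0.14  1.53  0.06  1.19 -0.81]
[[ 0.43158328 -0.56621462  0.00115711]]
```

View pics/f1.png

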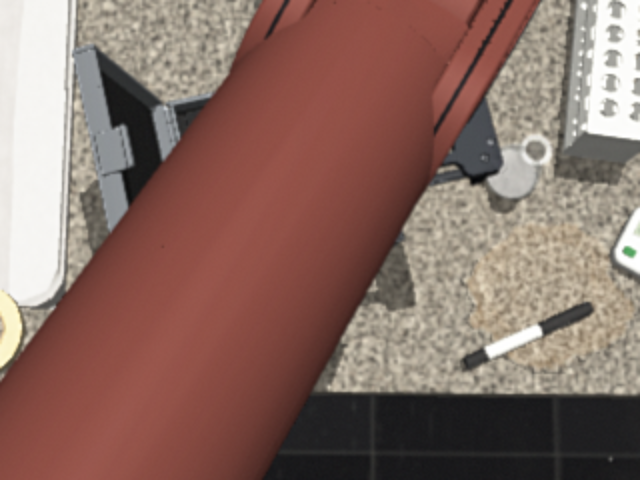

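>>> jog_arm([
  [[0,0,0],[0.12,0,0.03],1],
  [[0,0,0],[0.28,0,0.15],1],
  [[0,0,0],[0.41,0,0.3],1],
  [[0,0,0],[0.49,0,0.42],1],
  [[0,0,0],[0.55,0,0.56],1],
  [[0,0,0],[0.59,0,0.7],1],
  [[0,0,0],[0.6,0,0.8],1],
  [[0,0,0],[0.6,0,0.85],1],
  [[0,0,0],[0.6,0,0.87],1],
])

```text
time_s: 4.07
position: [0.592, -0.3787, 0.0663]
ee_rot: [-3.118, -0.371, 0.002]
force: [-5.9, 5.7, 11.3]
grip_width: 0.0004
finger_force: 5.9
```

```bash
python3 -c "
from h import *;st()"
```

```text
t 4.07 rel x,y,z 0.022 -0.0358 0.0663 F [-5.9  5.7 11.3] w 0.0
[[1.0, 0.001, -0.001], [0.001, -1.0, 0.002], [-0.001, -0.002, -1.0]] [ 0.61  0.58 -0.15  1.49  0.09  1.08 -0.89]
```

>>> jog_arm([
  [[0,0,0],[0,0,0.03],1],
  [[0,0,0],[0,0,0.03],1],
  [[0,0,0],[0,0,0],1],
  [[0,0,0],[0,0,-0.3],1],
  [[0,0,0],[-0.1,0,-0.6],1],
  [[0,0,0],[-0.3,0,-1],1],
])

```text
time_s: 4.57
position: [0.5649, -0.3842, 0.1631]
ee_rot: [-3.117, -0.375, 0.002]
force: [0.7, 0.1, 0.5]
grip_width: 0.0005
finger_force: 0.0
```

>>> jog_arm([
  [[0,0,0],[-0.3,0,-0.3],1],
  [[0,0,0],[-0.6,0,-0.6],1],
  [[0,0,0],[-0.9,0,-0.95],1],
  [[0,0,0],[-1,0,-1],1],
])

```text
time_s: 4.9
position: [0.465, -0.4125, 0.2698]
ee_rot: [3.114, 0.365, 0.006]
force: [0.4, -0.9, 0.0]
grip_width: 0.0005
finger_force: 0.0
```

>>> jog_arm([
  [[0,0,0],[-0.3,0,-0.2],1],
  [[0,0,0],[-0.5,0,-0.2],1],
  [[0,0,0],[-0.7,0,-0.2],1],
  [[0,0,0],[-0.7,0,-0.2],1],
])

```text
time_s: 5.23
position: [0.395, -0.4284, 0.2847]
ee_rot: [3.119, 0.362, -0.002]
force: [-0.5, -0.5, 0.0]
grip_width: 0.0009
finger_force: 0.0
```

Run:
```python
from h import *
st(); a=[]
for n in('scene','top'):
    p,d=arm.capture(n)
    for q in('lid','flap'):
        for r in arm.regions_of(n,q)[:1]:
            v,u=np.where(r['pixels']&(d>0)); P=world(n,np.c_[u,v],d[v,u])
            c=np.median(P,0);P=P[np.abs(P-c).max(1)<.15]
            for _ in range(5):
                c=P.mean(0);nn=np.linalg.svd(P-c,full_matrices=False)[2][2];e=(P-c)@nn;P=P[np.abs(e)<max(.004,1.5*e.std())]
            print(n,q,r['confidence'],c.round(4),nn.round(3),e.std().round(4),len(P)) 
    a.append(p[120:360,180:500,::-1])
cv2.imwrite('pics/f2.png',cv2.resize(cv2.hconcat(a),(800,300)))
```

```text
t 5.23 rel x,y,z -0.1811 -0.0381 0.2847 F [-0.5 -0.5  0. ] w 0.001
[[1.0, -0.005, -0.001], [-0.005, -1.0, -0.002], [-0.001, 0.002, -1.0]] [ 0.83  0.18 -0.09  1.57  0.02  1.39 -0.61]
scene lid 0.8 [ 0.5307 -0.2234  0.1518] [-0.231  0.95  -0.21 ] 0.0011 2619
scene flap 0.76 [ 0.5588 -0.369   0.0431] [-0.004 -0.004 -1.   ] 0.0015 2218
top lid 0.62 [ 0.5353 -0.2377  0.1343] [ 0.227 -0.948  0.222] 0.0014 2866
top flap 0.68 [ 0.5564 -0.3523  0.0427] [-0.003 -0.001 -1.   ] 0.0016 5364
```

View pics/f2.png

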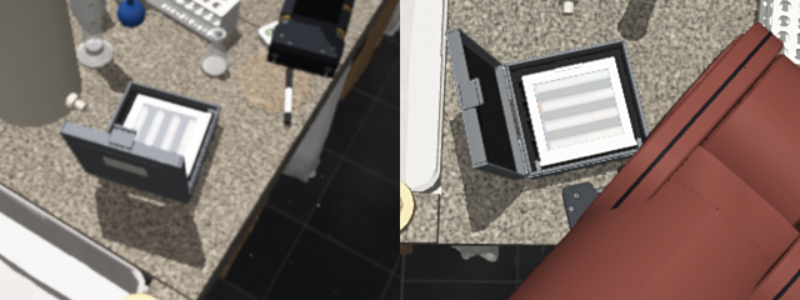

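The flap lies flat in both views (normal vertical, z 0.043) and the lid is still at about 1.79 rad. Next I'll go over the lid to its outer side.

>>> jog_arm([
  [[0,0,0],[0.25,-0.25,0],1],
  [[0,0,0],[0.5,-0.5,0],1],
  [[0,0,0],[0.75,-0.75,0],1],
  [[0,0,0],[1,-1,0],1],
  [[0,0,0],[1,-1,0],1],
])

```text
time_s: 5.95
position: [0.4784, -0.2967, 0.2838]
ee_rot: [-3.114, -0.389, -0.004]
force: [0.6, 1.4, 0.5]
grip_width: 0.0005
finger_force: 0.0
```

>>> jog_arm([
  [[0,0,0],[0.15,-0.3,0],1],
  [[0,0,0],[0.35,-0.6,0],1],
  [[0,0,0],[0.5,-0.9,0],1],
  [[0,0,0],[0.6,-1,0],1],
  [[0,0,0],[0.6,-1,0],1],
])

```text
time_s: 6.37
position: [0.5102, -0.1887, 0.2839]
ee_rot: [-3.117, -0.384, -0.002]
force: [1.3, -0.4, -1.0]
grip_width: 0.0007
finger_force: 0.0
```

>>> jog_arm([
  [[0,0,0],[0,-0.3,0],1],
  [[0,0,0],[0,-0.4,0],1],
  [[0,0,0],[0,-0.4,0.3],1],
  [[0,0,0],[0,-0.4,0.6],1],
  [[0,0,0],[0,-0.4,0.7],1],
  [[0,0,0],[0,-0.4,0.7],1],
])

```text
time_s: 6.87
position: [0.4972, -0.1551, 0.2113]
ee_rot: [-3.117, -0.372, 0.007]
force: [-1.5, -0.5, 1.1]
grip_width: 0.0004
finger_force: 0.0
```

```bash
python3 -c "
from h import *;st()"
```

```text
t 6.87 rel x,y,z -0.0178 0.2037 0.2113 F [-1.5 -0.5  1.1] w 0.0
[[1.0, 0.001, -0.004], [0.001, -1.0, 0.003], [-0.004, -0.003, -1.0]] [ 0.51  0.12 -0.32  1.8   0.04  1.23 -1.15]
```

>>> jog_arm([
  [[0,0,0],[0,0.25,0],1],
  [[0,0,0],[0,0.45,0],1],
  [[0,0,0],[0,0.6,-0.02],1],
  [[0,0,0],[0,0.75,-0.05],1],
  [[0,0,0],[0,0.88,-0.06],1],
  [[0,0,0],[0,1,-0.06],1],
  [[0,0,0],[0,1,-0.06],1],
])

```text
time_s: 7.45
position: [0.5225, -0.2548, 0.22]
ee_rot: [3.119, 0.368, 0.001]
force: [-0.2, -0.8, -0.0]
grip_width: 0.0
finger_force: 0.0
```

```bash
python3 -c "
from h import *;st()"
```

```text
t 7.45 rel x,y,z -0.0165 0.1008 0.22 F [-0.2 -0.8 -0. ] w 0.0
[[1.0, -0.001, 0.0], [-0.001, -1.0, -0.001], [0.0, 0.001, -1.0]] [ 0.59  0.22 -0.25  1.66  0.06  1.26 -1.01]
```

```bash
cat > lid.py <<'E'
from h import *
for n in('scene','top'):
    p,d=arm.capture(n)
    for r in arm.regions_of(n,'lid')[:1]:
            v,u=np.where(r['pixels']&(d>0)); P=world(n,np.c_[u,v],d[v,u])
            c=np.median(P,0);P=P[np.abs(P-c).max(1)<.15]
            for _ in range(6):
                c=P.mean(0);nn=np.linalg.svd(P-c,full_matrices=False)[2][2];e=(P-c)@nn;P=P[np.abs(e)<max(.004,1.5*e.std())]
            nn*=np.sign(nn@ey); print(n,r['confidence'],c.round(4),nn.round(3),'angle',np.arctan2(nn@ey,nn[2]).round(3),e.std().round(4),len(P))
E
python3 lid.py
```

```text
scene 0.55 [ 0.5243 -0.2566  0.1345] [-0.233  0.968  0.091] angle 1.48 0.001 3007
top 0.9 [ 0.4919 -0.2817  0.1927] [-0.015  0.983  0.184] angle 1.382 0.0026 375
```

>>> jog_arm([
  [[0,0,0],[0,0.18,0.02],1],
  [[0,0,0],[0,0.35,0.06],1],
  [[0,0,0],[0,0.49,0.11],1],
  [[0,0,0],[0,0.62,0.16],1],
  [[0,0,0],[0,0.75,0.23],1],
  [[0,0,0],[0,0.87,0.31],1],
  [[0,0,0],[0,0.98,0.41],1],
  [[0,0,0],[0,0.98,0.41],1],
])

```text
time_s: 8.32
position: [0.5439, -0.3498, 0.1754]
ee_rot: [-3.119, -0.368, 0.006]
force: [-0.7, -0.3, -0.7]
grip_width: 0.0006
finger_force: 0.0
```

```bash
python3 -c "
from h import *;st()"; python3 lid.py
```

```text
t 8.32 rel x,y,z -0.018 0.0036 0.1754 F [-0.7 -0.3 -0.7] w 0.001
[[1.0, -0.001, -0.003], [-0.001, -1.0, 0.002], [-0.003, -0.002, -1.0]] [ 0.66  0.38 -0.2   1.55  0.08  1.22 -0.89]
scene 0.57 [ 0.5501 -0.3059  0.1113] [-0.153  0.634  0.758] angle 0.71 0.0015 5887
top 0.7 [ 0.5026 -0.3812  0.1615] [-0.169  0.622  0.764] angle 0.7 0.0013 633
```

>>> jog_arm([
  [[0,0,0],[0,0.11,0.07],1],
  [[0,0,0],[0,0.2,0.18],1],
  [[0,0,0],[0,0.28,0.3],1],
  [[0,0,0],[0,0.34,0.41],1],
  [[0,0,0],[0,0.38,0.51],1],
  [[0,0,0],[0,0.41,0.6],1],
  [[0,0,0],[0,0.44,0.69],1],
  [[0,0,0],[0,0.45,0.76],1],
  [[0,0,0],[0,0.46,0.82],1],
  [[0,0,0],[0,0.46,0.85],1],
])

```text
time_s: 9.35
position: [0.5559, -0.3919, 0.0928]
ee_rot: [-3.119, -0.372, 0.001]
force: [-0.2, -0.4, 0.9]
grip_width: 0.0008
finger_force: 0.5
```

```bash
python3 -c "
from h import *;st()"
```

```text
t 9.35 rel x,y,z -0.0161 -0.0402 0.0928 F [-0.2 -0.4  0.9] w 0.001
[[1.0, 0.001, -0.001], [0.001, -1.0, 0.001], [-0.001, -0.001, -1.0]] [ 0.68  0.51 -0.18  1.54  0.1   1.1  -0.85]
```

Tips are at z 0.071 against 0.068 for a shut lid. I'll press a little further.

>>> jog_arm([
  [[0,0,0],[0,0,0.02],1],
  [[0,0,0],[0,0,0.04],1],
  [[0,0,0],[0,0,0.05],1],
  [[0,0,0],[0,0,0.05],1],
  [[0,0,0],[0,0,0.05],1],
])

```text
time_s: 9.77
position: [0.5563, -0.3918, 0.0905]
ee_rot: [3.119, 0.372, 0.001]
force: [-4.4, 2.1, 9.1]
grip_width: 0.0
finger_force: 4.8
```

```bash
python3 -c "
from h import *;st()"
```

```text
t 9.77 rel x,y,z -0.0157 -0.0402 0.0905 F [-4.4  2.1  9.1] w 0.0
[[1.0, 0.001, 0.0], [0.001, -1.0, -0.001], [0.0, 0.001, -1.0]] [ 0.68  0.51 -0.18  1.54  0.1   1.1  -0.85]
```

>>> jog_arm([
  [[0,0,0],[0,0,0.06],1],
  [[0,0,0],[0,0,0.06],1],
  [[0,0,0],[0,0,0],1],
  [[0,0,0],[0,0,-0.3],1],
  [[0,0,0],[0,0,-0.6],1],
  [[0,0,0],[0,0,-0.9],1],
  [[0,0,0],[-0.3,0,-1],1],
  [[0,0,0],[-0.6,0,-1],1],
  [[0,0,0],[-0.9,0,-1],1],
  [[0,0,0],[-1,0,-1],1],
])

```text
time_s: 10.6
position: [0.4549, -0.4176, 0.1897]
ee_rot: [3.119, 0.366, -0.002]
force: [0.2, -2.3, 0.0]
grip_width: 0.0007
finger_force: 0.0
```

>>> jog_arm([
  [[0,0,0],[-0.3,0,-0.3],1],
  [[0,0,0],[-0.6,0,-0.4],1],
  [[0,0,0],[-0.8,0,-0.5],1],
  [[0,0,0],[-0.8,0,-0.5],1],
  [[0,0,0],[-0.8,0,-0.5],1],
])

```text
time_s: 11.02
position: [0.3809, -0.4349, 0.24]
ee_rot: [3.118, 0.369, 0.002]
force: [-0.1, 0.8, -0.7]
grip_width: 0.0004
finger_force: 0.0
```

```bash
python3 lid.py; python3 -c "
from h import *;st()
a=[arm.capture(n)[0][120:360,180:500,::-1] for n in('scene','top')]
cv2.imwrite('pics/f3.png',cv2.resize(cv2.hconcat(a),(800,300)))"
```

```text
scene 0.94 [ 0.5611 -0.342   0.0681] [0.    0.002 1.   ] angle 0.002 0.0014 6014
top 0.76 [ 0.5608 -0.3508  0.0677] [0.002 0.001 1.   ] angle 0.001 0.0016 9508
t 11.22 rel x,y,z -0.1944 -0.0399 0.2381 F [-0.5 -0.2 -0.4] w 0.0
[[1.0, 0.003, 0.0], [0.003, -1.0, 0.001], [0.0, -0.001, -1.0]] [ 0.89  0.2  -0.13  1.65  0.03  1.3  -0.58]
```

View pics/f3.png

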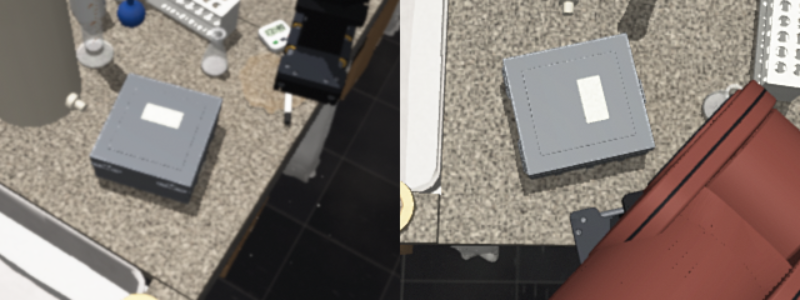

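The lid is fully shut (about 0.002 rad, top at 68 mm) and the arm is clear.

```bash
python3 -c "
from station import arm;print(arm.job_done())"
```

```text
the job is handed in; nothing more can be done
None
```

The flap is folded flat over the tubes and the lid is fully shut over it (about 0.002 rad in both views), the arm is clear of everything, and the job was handed in at about 11 s; no verdict came back.

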